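Slide the parts box home between freshly glued rails

ROBOT

A 6-joint arm with a two-finger parallel gripper is mounted at the origin on the work surface. World frame = base frame: x ahead of the robot, y to its left, z up, the work surface at z = 0. Lengths are in mm, angles in rad, forces in N, time in s.
With the tool pointing down it reaches from about 275 to 750 mm from the base axis. Payload 10.2 kg.
Tool frame: the origin (TCP) lies midway between the tips of the shut fingers; the grasp point (between the pads) lies 19 mm behind it; y points along the fingers, z is the direction in which the jaws open and shut, and the axes are right-handed (so a half turn about y gives the same grasp; the last joint's range is limited). The gripper opens to 88 mm and grips with 3 to 60 N. Pads are 18 mm wide; open, the fingers measure 123 mm over their backs; the gripper's body (75 mm by 187 mm) begins 45 mm behind the grasp point.
Start: joints at [-1.352, 0.313, 1.498, -0, 1.331, -0.223], TCP at [224.461, -474.603, 238.72] pointing down, gripper open.
Joint ranges: [-2.94, 2.94], [-0.97, 2.17], [0.19, 2.56], [-1.23, 4.37], [0.02, 3.11], [-2.88, 2.88]. Speed limits (rad/s): [2.39, 2.39, 3.01, 3.14, 3.14, 3.14].

INTERFACE

Orientations are given as a unit quaternion [x, y, z, w].
In Python, from station import monitor, eyes, sign_off gives the robot as it stands.
- The arm moves only by the tool arm_command, never from a script. Its argument "commands" is one flat list of numbers, 7 for each row, row after row: the shift along the tool's x, y, z in cm, then the turn, a rotation vector about the tool's x, y, z in rad, then the finger opening in cm, from 0 to 8.81. In form: [x, y, z, wx, wy, wz, grip, x, y, z, wx, wy, wz, grip, ...]. A call has 1 to 12 rows; each row shifts and turns the commanded pose from where the row before left it, along the tool's axes as they then stand; what a row does not reach is not made up. A row lasts 1/8 s, in which the tool goes at most 62.5 mm and 10.7 degrees, less where a joint would pass 70% of its speed; a pose out of reach is approached as far as the arm can. A call is refused whole if a number of a shift passes 6.25 or a number of a turn 0.188, either way. A call with a gripper value outside its range is refused whole. The fingers move at their own pace and stop on an object; "newtons" is the grip in N (left out, the last holds). Time passes only in rows, so rows that do not move let the fingers close. It gives the time, the measured TCP pose, the force and the opening at its end, in the units of the state.
- monitor.observe(): the state, without advancing time (a new reading comes with each control period).
- eyes.camera(name): name is "side" or "top"; returns (picture, depth): 480x640x3 uint8, red, green, blue; 480x640 float32, mm along the optical axis (not along the pixel's ray), 0 where there is no reading.
- eyes.calibration(name): a dict with "camera_matrix" (3x3 intrinsics, pixels), "R" (3x3) and "t" (3): a world point X has camera coordinates R X + t. Camera axes: x right, y down, z forward; pixel columns grow to the right and rows downward; lengths in mm; the calibration is good to about 2 mm. A picture is of the moment at which its call begins. calibration takes no time and is no camera call.
- sign_off(): hands the job in, once; it reports no verdict.
The state is a dict: "time_s": time; "joint_pos": joint angles; "dq": joint speeds; "tau": joint torques, N m; "tcp_pos": TCP position; "ee_rot": TCP orientation; "force": force on the tool from outside, world axes, zero at the start; "moment": the same for the moment, N m; "finger_gap": finger opening in mm.
Only numpy, scipy, OpenCV 4.12 (cv2) and the standard library are available. Lean on these libraries where they do the work, as an engineer would, in place of code of your own. Each camera call takes 0.05 s, during which the arm holds its last target. There are 200 camera calls.

TASK

Push the larger grey parts box along its plywood board with the fingertips, in at the open end of the lane and down between the two guide rails until it sits fully home against the end stop, then take the hand away. The rails' glue is still setting, so neither the box nor the hand may touch either rail. Only slide the box, do not lift or tip it, and leave the tools and other things lying around where they are.

Things in the scene. Friction and masses are not known exactly. Their poses are not given: they have to be found in the camera images.
- parts_box: The parts box: closed grey plastic box with flat lid, 110 mm long (its x), 96 wide (its y), 60 high, 0.4 to 0.85 kg; slides with friction, too wide to pinch. Origin: centre of its underside, z up; its +x end goes first into the lane. Starts on the bare part of the dock board (top 9 mm above the worktop), up to 25 mm off the lane's centre line and turned up to 0.3 rad.
- dock: Fixed plywood board 460 x 220 mm, 9 mm thick, flat on the worktop. Origin: centre of its underside, z up; +x runs along the lane from its open end to the end stop, y = 0 is the lane's centre line. Bare from x = -230 to 0 mm, rails from x = 0 to 205 mm.
- stop_face (a point): Middle of the foot of the end stop's face, at (205, 0, 9) mm in the dock's frame, with the dock's axes. The stop is a wooden block 25 mm thick, 148 mm wide, its top 49 mm above the worktop; it may be touched. Fully home, the box's +x end meets this face: the box's origin is then at x = 150 mm, y near 0 in the dock's frame.
- rail_a: Fixed pine guide rail on the +y side of the lane, 205 mm long, 16 mm wide, 18 mm high on the board (top 27 mm above the worktop). Origin: centre of its underside, at (102.5, +66, 9) mm in the dock's frame. Its inner face is at y = +58 mm, so the lane is 116 mm wide and leaves the box 10 mm a side. Must not be touched.
- rail_b: The like rail on the -y side, its origin at (102.5, -66, 9) mm in the dock's frame, inner face at y = -58 mm. Must not be touched.
- spanner: Bystander, to be left alone: steel adjustable spanner lying flat, 206 x 36 x 10 mm, its jaw towards its +x; origin at its underside near the middle.
- mallet: Bystander, to be left alone: orange rubber mallet lying on its side, head 64 x 105 x 60 mm high, wooden handle 24 mm thick reaching 270 mm along its -x; origin under the head's centre.
- screw_jar: Bystander, to be left alone: closed clear jar with steel cap, 56 mm diameter, 70 mm high, standing; origin under its centre.
- tape_measure: Bystander, to be left alone: black tape measure standing on edge, 66 x 36 x 64 mm high; origin under its centre.
- socket_a: Bystander, to be left alone: small steel wrench socket, 22 mm diameter, 26 mm high, standing on the dock board just outside rail_a; origin under its centre.
- socket_b: Bystander, to be left alone: small steel wrench socket, 26 mm diameter, 26 mm high, standing on the dock board just outside rail_b; origin under its centre.
- bit_case: Bystander, to be left alone: small flat grey bit case, 80 x 50 x 28 mm high, beyond the end stop; origin under its centre (not the box to push).

How it is judged (in metres and radians):
On the way:
1. the box's leading end is well inside the lane, between the rails (x of parts_box in the frame of dock between -0.01 and 0.12 m and y of parts_box in the frame of dock between -0.012 and 0.012 m).
At the end, for the whole second after the job is handed in: The parts box lies flat and at rest on the board between the rails, its leading end within 5 mm of the end stop and square to it within 0.12 rad, the robot clear of it (x of parts_box in the frame of dock between 0.145 and 0.153 m and y of parts_box in the frame of dock between -0.011 and 0.011 m and z of parts_box in the frame of dock below 0.012 m and angle between the x axis of parts_box and the x axis of dock, either way round below 0.12 rad and angle between parts_box's own z axis and vertical below 0.05 rad and linear speed of parts_box below 0.01 m/s and angular speed of parts_box below 0.1 rad/s); the robot touches nothing.
It fails at once if a guide rail is touched by the box, the robot or anything else (contact force between any of rail_a, rail_b and anything else above 0.3 N).
It fails at once if the parts box is lifted more than 8 mm off the board or tipped more than 0.15 rad (z of parts_box in the frame of dock above 0.017 m or angle between parts_box's own z axis and vertical above 0.15 rad).
It fails at once if a bystander is moved by more than 20 mm (distance of any of spanner, mallet, screw_jar, tape_measure, socket_a, socket_b, bit_case from where it was at the start of the episode above 0.02 m).
It also fails if it takes over 64 s, if anything falls off the work surface, if the arm or the gripper's body presses on something with over 40 N, if the wrist force passes 120 N, or if a joint passes its speed limit or range.

## Working session

There is one attempt and no reset: what is moved stays moved. The work goes in short steps, Python scripts to look and compute and a tool call to move; the robot and the scene stay as the last step left them, time stands still between calls to the robot, and variables do not carry over. Pictures are saved under pics/ and viewed, about 8 in all and at most 12, crops included, and the job is handed in when it is done.

Besides the shell and the picture viewer there is one more tool, called by a JSON object that holds its "method" and its "body". arm_command: Moves the arm, as the interface text tells. Its arguments: {"type":"object","properties":{"commands":{"type":"array"},"newtons":{"type":"number"}},"required":["commands"]}

```bash
mkdir -p pics
python3 - <<'E'
from station import monitor, eyes
import cv2,numpy as np
s=monitor.observe();print({k:np.round(v,3).tolist() for k,v in s.items()})
for n in("top","side"):
    p,d=eyes.camera(n);cv2.imwrite(f"pics/{n}0.png",p[...,::-1]);np.save(f"pics/{n}0.npy",d)
    c=eyes.calibration(n);print(n,{k:np.round(v,3).tolist() for k,v in c.items()})
E
```

```text
{'time_s': 0.0, 'joint_pos': [-1.352, 0.313, 1.498, 0.0, 1.331, -0.223], 'dq': [0.002, 0.001, 0.0, -0.0, 0.001, 0.001], 'tau': [-0.002, -40.221, -25.227, 0.069, 0.035, -0.0], 'tcp_pos': [224.398, -474.375, 238.199], 'ee_rot': [-0.155, 0.69, -0.689, 0.155], 'force': [0.686, 0.675, -0.141], 'moment': [-0.004, 0.023, -0.015], 'finger_gap': 88.28}
top {'camera_matrix': [[526.944, 0.0, 316.204], [0.0, 526.944, 227.616], [0.0, 0.0, 1.0]], 'R': [[0.011, -1.0, -0.001], [-0.993, -0.011, -0.121], [0.121, 0.002, -0.993]], 't': [150.029, 575.56, 722.381]}
side {'camera_matrix': [[547.028, 0.0, 318.776], [0.0, 547.028, 238.893], [0.0, 0.0, 1.0]], 'R': [[0.997, -0.075, 0.019], [-0.042, -0.733, -0.679], [0.065, 0.676, -0.734]], 't': [-579.786, 155.125, 790.601]}
```

View pics/top0.png

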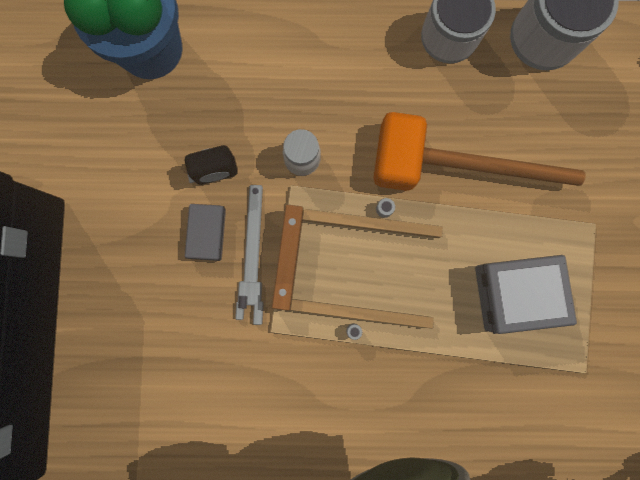

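View pics/side0.png

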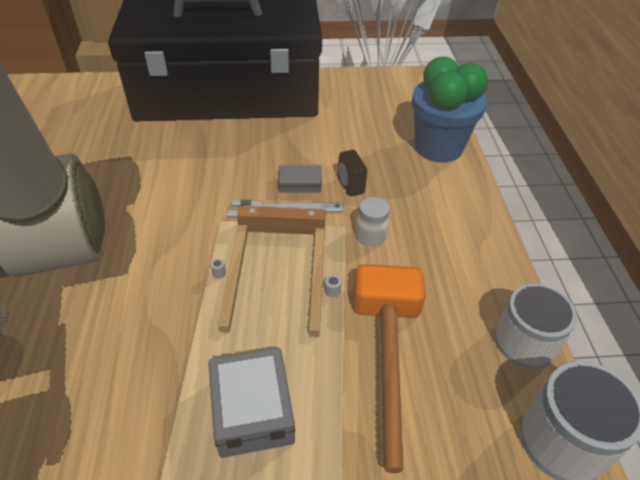

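The top view shows the board with corners at about (289,187), (596,224), (586,373) and (272,331). The stop is at its left end, near x≈288, and the box top is centred near (530,294). The lane's open end is at about x≈437. The side view agrees with this. Next I'll measure the dock and box.

```bash
cat > h.py <<'E'
import numpy as np,cv2
from station import monitor,eyes
C={n:eyes.calibration(n) for n in("top","side")}
def cloud(d,n):
    c=C[n];K=np.array(c["camera_matrix"]);v,u=np.mgrid[:480,:640]
    X=np.stack([(u-K[0,2])/K[0,0]*d,(v-K[1,2])/K[1,1]*d,d],-1)-np.array(c["t"])
    W=X@np.array(c["R"]);W[d==0]=np.nan;return W
def ray(uv,z,n):
    c=C[n];K=np.array(c["camera_matrix"]);R=np.array(c["R"]);o=-R.T@np.array(c["t"])
    g=R.T@np.linalg.solve(K,[uv[0],uv[1],1.]);return o+g*(z-o[2])/g[2]
def rect(P):
    (c,s,a)=cv2.minAreaRect(P.astype(np.float32));b=cv2.boxPoints((c,s,a))
    e=[b[1]-b[0],b[2]-b[1]];i=int(np.linalg.norm(e[1])>np.linalg.norm(e[0]))
    return np.array(c),sorted(s),e[i]/np.linalg.norm(e[i])
def boxtop(d,n="top"):
    W=cloud(d,n);m=(W[...,2]>60)&(W[...,2]<78)&(W[...,0]>200)&(W[...,0]<620)&(W[...,1]<120)
    nl,l,st,_=cv2.connectedComponentsWithStats(m.astype(np.uint8));out=[]
    for i in range(1,nl):
        if st[i,4]>300:out.append((l==i))
    return W,out
E
python3 - <<'E'
from h import *
for n in("top","side"):
    d=np.load(f"pics/{n}0.npy");W,ms=boxtop(d,n)
    for m in ms:
        P=W[m];r=rect(P[:,:2]);print(n,m.sum(),np.round(r[0],1),np.round(r[1],1),np.round(r[2],3),"z",np.median(P[:,2]).round(1),"uv",np.argwhere(m).mean(0)[::-1].round())
    if n=="top":
        cs=[(289,187),(596,224),(586,373),(272,331)];q=np.array([ray(p,9,n)[:2] for p in cs]);print(q.round(1),[np.linalg.norm(q[i]-q[i-1]).round(1) for i in range(4)])
        print("stop z",W[225:290:20,288,2].round(1),"board z",W[270,330:430:30,2].round(1))
        # rails & stop
    hz=(W[...,2]>21)&(W[...,2]<33);hs=(W[...,2]>43)&(W[...,2]<55)
    for nm,mm in(("mid",hz),("stop",hs)):
        nl,l,st,ce=cv2.connectedComponentsWithStats(mm.astype(np.uint8))
        for i in range(1,nl):
            if st[i,4]>150:
                P=W[l==i];r=rect(P[:,:2]);print(n,nm,ce[i].round(),st[i,4],np.round(r[0],1),np.round(r[1],1),np.round(r[2],3))
E
```

```text
top 5764 [ 483.  -136.5] [ 96.1 110.9] [ 0.127 -0.992] z 67.6 uv [531. 294.]
[[ 638.   197.9]
 [ 587.  -259.8]
 [ 370.7 -233.9]
 [ 425.1  218.9]] [np.float64(214.0), np.float64(460.5), np.float64(217.9), np.float64(456.1)]
stop z [49.2 45.1 46.7 47.7] board z [6.7 5.3 7.6 6. ]
top mid [535.  49.] 332 [ 859.4 -175.6] [ 44.5 107.7] [0.692 0.722]
top mid [443.  48.] 228 [858.3 -37.4] [35.2 87.4] [0.421 0.907]
top mid [161.  64.] 161 [828.1 396.2] [31.8 97. ] [ 0.607 -0.795]
top mid [501. 173.] 276 [ 657.8 -114.1] [  3.7 232.4] [0.136 0.991]
top mid [ 48. 340.] 1177 [419.7 535. ] [  4.9 394.5] [1.    0.001]
top mid [204. 231.] 1877 [568.4 320.1] [50.6 80.6] [ 0.998 -0.056]
top mid [372. 223.] 1563 [583.4  74.7] [ 16.7 204.9] [0.118 0.993]
top mid [483. 297.] 172 [476.4 -82.9] [ 3.1 93.9] [0.994 0.112]
top mid [362. 313.] 1620 [452.5  89.7] [ 16.  205.6] [0.116 0.993]
top stop [541.  43.] 348 [ 857.8 -177.3] [ 43.9 107.4] [0.639 0.769]
top stop [447.  40.] 242 [860.2 -38.1] [38.7 89.2] [0.434 0.901]
top stop [157.  60.] 182 [822.4 395.9] [28.6 97.9] [ 0.562 -0.827]
top stop [397. 159.] 59
[... 853 characters left out ...]
 [ 0.629 -0.777]
side mid [256. 446.] 307 [ 489.5 -189.7] [ 4.8 95. ] [0.993 0.117]
side stop [34. 20.] 334 [-50.3 941.9] [ 94.7 185.2] [0.648 0.762]
side stop [222. 101.] 945 [420.8 536.7] [ 13.3 398.7] [1.    0.012]
side stop [440. 141.] 250 [850.6 385.5] [ 46.9 111.3] [ 0.972 -0.236]
side stop [281. 213.] 1121 [530.9 196.9] [ 28.2 147.2] [ 0.994 -0.11 ]
side stop [371. 224.] 188 [682.  168.8] [31. 51.] [ 0.971 -0.24 ]
side stop [386. 297.] 498 [683.7  21. ] [ 53. 110.] [ 0.93  -0.369]
side stop [525. 342.] 357 [866.9 -70.3] [38.3 89. ] [ 0.77  -0.638]
side stop [557. 450.] 501 [ 855.8 -219.9] [ 42.7 107. ] [ 0.592 -0.806]
side stop [255. 439.] 327 [ 489.8 -189.9] [ 5.2 95.2] [0.991 0.132]
```

```bash
cat >> h.py <<'E'
from scipy.spatial.transform import Rotation as Ro
a0=np.arctan2(.993,.117);ex=np.array([np.cos(a0),np.sin(a0)]);ey=np.array([-ex[1],ex[0]])
O=np.array([518,82.8])-102.5*ex
def dk(p):q=np.asarray(p)[:2]-O;return np.array([q@ex,q@ey])
def wd(x,y):return O+x*ex+y*ey
def go(x,y,z,ax):
    "shift (cm, in axes after turning) and turn to put TCP at dock x,y, height z, jaw axis along dock angle ax (mod pi)"
    s=monitor.observe();R=Ro.from_quat(s["ee_rot"]).as_matrix();jz=a0+ax;best=None
    for k in(0,np.pi):
        Z=np.array([np.cos(jz+k),np.sin(jz+k),0]);Y=np.array([0,0,-1.]);T=np.stack([np.cross(Y,Z),Y,Z],1)
        rv=Ro.from_matrix(R.T@T).as_rotvec()
        if best is None or np.linalg.norm(rv)<np.linalg.norm(best[0]):best=(rv,T)
    rv,T=best;D=np.r_[wd(x,y),z]-s["tcp_pos"]
    print("t",s["time_s"],"dock",dk(s["tcp_pos"]).round(1),"z",round(s["tcp_pos"][2],1),"F dock",(np.array(s["force"])[:2]@ex).round(1),(np.array(s["force"])[:2]@ey).round(1),"Fz",round(s["force"][2],1),"gap",s["finger_gap"])
    print("R",R.round(2).tolist(),"q6",round(s["joint_pos"][5],2),"\nturn",rv.round(3),"shift after turn cm",(T.T@D/10).round(2),"toolaxes in dock x,y:",[(T[:2,i]@ex).round(2).item() for i in(0,2)],[(T[:2,i]@ey).round(2).item() for i in (0,2)])
def box():
    p,d=eyes.camera("top");W,ms=boxtop(d)
    for m in ms:
        c,s,e=rect(W[m][:,:2]);e=e if e@ex>0 else -e
        print("box dock",dk(c).round(1),"size",np.round(s,1),"yaw",round(float(np.arctan2(e@ey,e@ex)),3))
    return p
E
python3 - <<'E'
from h import *
box();go(-118,95,120,0);go(-190,0,120,np.pi/2)
E
```

```text
box dock [-119.1    9.2] size [ 96.1 110.9] yaw 0.245
t 0.15 dock [-485.3  226.4] z 238.3 F dock 0.2 0.1 Fz -0.1 gap 88.13928364760172
R [[-0.9, -0.0, 0.43], [-0.43, 0.0, -0.9], [-0.0, -1.0, -0.0]] q6 -0.22 
turn [0.001 0.559 0.   ] shift after turn cm [-13.14  11.83 -36.73] toolaxes in dock x,y: [0.0, -1.0] [1.0, 0.0]
t 0.15 dock [-485.3  226.4] z 238.3 F dock 0.2 0.1 Fz -0.1 gap 88.13928364760172
R [[-0.9, -0.0, 0.43], [-0.43, 0.0, -0.9], [-0.0, -1.0, -0.0]] q6 -0.22 
turn [ 1.000e-03 -1.012e+00 -1.000e-03] shift after turn cm [-29.53  11.83  22.64] toolaxes in dock x,y: [-1.0, -0.0] [0.0, -1.0]
```

{"method": "arm_command", "body": {"commands": [0,0,0,0,0.186,0,6,0,0,0,0,0.186,0,6,0,0,0,0,0.187,0,6,-1.6,0.5,-4.6,0,0,0,6,-1.6,0.5,-4.6,0,0,0,6,-1.6,1,-4.6,0,0,0,6,-1.6,1,-4.6,0,0,0,6,-1.6,2,-4.6,0,0,0,6,-1.7,2,-4.6,0,0,0,6,-1.7,2,-4.6,0,0,0,6,-1.7,2.8,-4.5,0,0,0,6], "newtons": 20}}

```text
time_s: 1.52
tcp_pos: [398.3, -124.1, 120.4]
ee_rot: [-0.042, -0.706, 0.706, 0.041]
force: [0.9, -1.4, -0.1]
finger_gap: 60.3
```

Run:
```python
from h import *
go(-118,95,35,0)
```

```text
t 1.525 dock [-117.    94.7] z 120.4 F dock -1.3 -1.0 Fz -0.1 gap 60.25446023539291
R [[-0.99, 0.0, -0.12], [0.12, -0.0, -0.99], [-0.0, -1.0, 0.0]] q6 1.1 
turn [-0.001 -0.    -0.001] shift after turn cm [0.03 8.54 0.1 ] toolaxes in dock x,y: [0.0, -1.0] [1.0, 0.0]
```

{"method": "arm_command", "body": {"commands": [0,3,0,0,0,0,6,0,3,0,0,0,0,6,0,2.5,0,0,0,0,6,-0.5,0,0,0,0,0,6,-0.5,0,0,0,0,0,6,-0.4,0,0,0,0,0,6,-0.4,0,0,0,0,0,6,-0.4,0,0,0,0,0,6,-0.4,0,0,0,0,0,6,-0.3,0,0,0,0,0,6,-0.3,0,0,0,0,0,6,0,0,0,0,0,0,6]}}

```text
time_s: 3.02
tcp_pos: [429.3, -129.0, 35.8]
ee_rot: [0.041, 0.706, -0.706, -0.041]
force: [-1.1, 1.9, 0.6]
finger_gap: 60.1
```

Run:
```python
from h import *
p=box();go(-118,57,35,0)
cv2.imwrite("pics/top1.png",cv2.resize(p[170:400,400:640,::-1],None,fx=2.5,fy=2.5))
p,d=eyes.camera("side");cv2.imwrite("pics/side1.png",p[...,::-1])
W,ms=boxtop(d,"side")
for m in ms:
    c,s,e=rect(W[m][:,:2]);print("side",dk(c).round(1),np.round(s,1),dk(e+O).round(3))
```

```text
box dock [-122.5   -7.6] size [ 84.3 111.3] yaw 0.125
t 3.075 dock [-118.3   63.3] z 35.8 F dock 2.5 2.0 Fz -0.0 gap 60.1611369655673
R [[-0.99, 0.0, -0.12], [0.12, 0.0, -0.99], [-0.0, -1.0, -0.0]] q6 1.13 
turn [ 0.  0. -0.] shift after turn cm [-0.63  0.08 -0.03] toolaxes in dock x,y: [0.0, -1.0] [1.0, 0.0]
side [-124.5   -2.2] [ 95.7 111.5] [-0.99 -0.14]
```

View pics/side1.png

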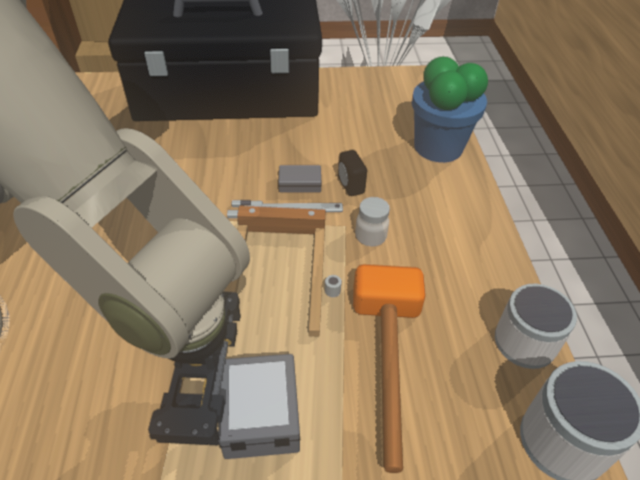

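The box is at about (-124,-2) mm in the dock frame with yaw +0.13. A rear push with both fingertips as a fence will square it, so I'll lift, turn and go behind the box.

{"method": "arm_command", "body": {"commands": [3,0,0,0,0,0,6,0,-4,0,0,0,0,6,0,-5,0,0,-0.17,0,6,0,0,0,0,-0.175,0,6,0,0,0,0,-0.175,0,6,0,0,0,0,-0.175,0,6,0,0,0,0,-0.175,0,6,0,0,0,0,-0.175,0,6,0,0,0,0,-0.175,0,6,0,0,0,0,-0.175,0,6,0,0,0,0,-0.175,0,6,0,0,0,0,0,0,6]}}

```text
time_s: 4.62
tcp_pos: [399.8, -126.0, 125.9]
ee_rot: [0.469, -0.529, 0.53, -0.469]
force: [-0.1, 1.0, 0.6]
finger_gap: 59.9
```

Run:
```python
from h import *
go(-218,-2,125,np.pi/2)
```

```text
t 4.625 dock [-118.7   93. ] z 125.9 F dock 1.0 0.2 Fz 0.6 gap 59.941617591519005
R [[-0.12, 0.0, 0.99], [-0.99, -0.0, -0.12], [0.0, -1.0, 0.0]] q6 -0.47 
turn [-0.001 -0.003  0.001] shift after turn cm [9.93 0.09 9.5 ] toolaxes in dock x,y: [-1.0, -0.0] [0.0, -1.0]
```

{"method": "arm_command", "body": {"commands": [3.3,0,3.2,0,0,0,6,3.3,0,3.2,0,0,0,6,3.3,0,3.1,0,0,0,6,0,0,0,0,0,0,6,0,0,0,0,0,0,6]}}

```text
time_s: 5.25
tcp_pos: [481.8, -234.7, 125.5]
ee_rot: [-0.469, 0.529, -0.529, 0.469]
force: [0.6, -0.7, 0.4]
finger_gap: 59.9
```

Run:
```python
from h import *
p=box();go(-218,-2,36,np.pi/2)
cv2.imwrite("pics/top2.png",p[100:450,200:640,::-1])
p,d=eyes.camera("side")
W,ms=boxtop(d,"side")
for m in ms:
    c,s,e=rect(W[m][:,:2]);print("side",dk(c).round(1),np.round(s,1),dk(e+O).round(3))
```

```text
box dock [-123.7   -2.3] size [ 96.2 111.3] yaw 0.144
t 5.3 dock [-216.8   -1.1] z 125.7 F dock -0.7 0.3 Fz 0.1 gap 59.83299017874513
R [[-0.12, -0.0, 0.99], [-0.99, 0.0, -0.12], [-0.0, -1.0, -0.0]] q6 -0.55 
turn [ 0.    -0.002 -0.   ] shift after turn cm [0.12 8.97 0.09] toolaxes in dock x,y: [-1.0, -0.0] [0.0, -1.0]
side [-85.7 -30.6] [30.1 41.8] [0.997 0.078]
side [-145.4  -15.7] [20.  28.2] [1.    0.007]
```

View pics/top2.png

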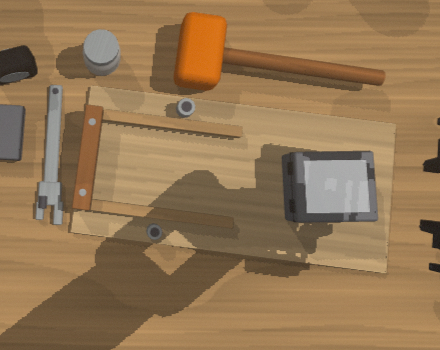

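The crop shows the box alone on the board with its centre near (330,187). The fingers are behind it at the right edge, and nothing else has been disturbed. I'll push from the rear now.

{"method": "arm_command", "body": {"commands": [0,3,0,0,0,0,6,0,3,0,0,0,0,6,0,3,0,0,0,0,6,-0.8,0,0,0,0,0,6,-0.7,0,0,0,0,0,6,-0.4,0,0,0,0,0,6,-0.4,0,0,0,0,0,6,-0.4,0,0,0,0,0,6,-0.4,0,0,0,0,0,6,-0.4,0,0,0,0,0,6,-0.4,0,0,0,0,0,6,0,0,0,0,0,0,6]}}

```text
time_s: 6.85
tcp_pos: [487.0, -196.7, 36.3]
ee_rot: [0.47, -0.528, 0.529, -0.47]
force: [-0.2, -3.0, 1.9]
finger_gap: 59.8
```

Run:
```python
from h import *
p=box();go(-218,-2,36,np.pi/2)
```

```text
box dock [-115.6   -8.4] size [ 96.  120.1] yaw 0.035
t 6.9 dock [-178.7   -1.9] z 36.2 F dock -2.7 0.2 Fz 2.3 gap 60.05789482198192
R [[-0.12, 0.0, 0.99], [-0.99, -0.0, -0.12], [0.0, -1.0, 0.0]] q6 -0.49 
turn [-0.001 -0.001  0.001] shift after turn cm [3.93 0.02 0.01] toolaxes in dock x,y: [-1.0, -0.0] [0.0, -1.0]
```

The box was about square (yaw ~0.03) but had drifted to y≈-8. I'll centre it with the same fence from the -y side.

{"method": "arm_command", "body": {"commands": [2,0,0,0,0,0,6,0,-4.5,0,0,0,0,6,0,-4.5,0,0,0.17,0,6,0,0,0,0,0.175,0,6,0,0,0,0,0.175,0,6,0,0,0,0,0.175,0,6,0,0,0,0,0.175,0,6,0,0,0,0,0.175,0,6,0,0,0,0,0.175,0,6,0,0,0,0,0.175,0,6,0,0,0,0,0.175,0,6,0,0,0,0,0,0,6]}}

```text
time_s: 8.4
tcp_pos: [484.2, -217.1, 125.6]
ee_rot: [0.041, 0.706, -0.706, -0.041]
force: [-0.5, 0.2, -0.5]
finger_gap: 60.0
```

Run:
```python
from h import *
p=box();go(-110,-90,125,0)
cv2.imwrite("pics/top3.png",p[100:450,200:640,::-1])
```

```text
box dock [-110.8   -8.2] size [ 96.  111.4] yaw 0.037
t 8.45 dock [-199.2   -1.5] z 125.6 F dock 0.2 0.3 Fz 0.1 gap 59.912424694500366
R [[-0.99, -0.0, -0.11], [0.11, 0.0, -0.99], [0.0, -1.0, -0.0]] q6 1.04 
turn [0.    0.003 0.   ] shift after turn cm [-8.85  0.06 -8.92] toolaxes in dock x,y: [0.0, -1.0] [1.0, 0.0]
```

{"method": "arm_command", "body": {"commands": [-4.4,0,-4.5,0,0,0,6,-4.4,0,-4.5,0,0.003,0,6,0,3,0,0,0,0,6,0,3,0,0,0,0,6,0,3,0,0,0,0,6,0.7,0,0,0,0,0,6,0.7,0,0,0,0,0,6,0.4,0,0,0,0,0,6,0.4,0,0,0,0,0,6,0.4,0,0,0,0,0,6,0.4,0,0,0,0,0,6,0,0,0,0,0,0,6]}}

```text
time_s: 9.95
tcp_pos: [552.4, -134.4, 36.5]
ee_rot: [-0.043, -0.706, 0.706, 0.042]
force: [4.2, -1.3, 3.4]
finger_gap: 59.9
```

Run:
```python
from h import *
p=box();go(-110,-60,36,0)
cv2.imwrite("pics/top4.png",p[100:450,200:640,::-1])
p,d=eyes.camera("side")
W,ms=boxtop(d,"side")
for m in ms:
    c,s,e=rect(W[m][:,:2]);print("side",dk(c).round(1),np.round(s,1),dk(e+O).round(3))
```

```text
box dock [-104.4    4.6] size [ 85.  101.3] yaw -0.002
t 10.0 dock [-109.2  -59.5] z 36.3 F dock -1.4 -4.4 Fz 3.6 gap 59.97312215745997
R [[-0.99, 0.0, -0.12], [0.12, -0.0, -0.99], [-0.0, -1.0, 0.0]] q6 1.25 
turn [-0.    -0.003 -0.002] shift after turn cm [-0.05  0.03  0.08] toolaxes in dock x,y: [0.0, -1.0] [1.0, 0.0]
side [-109.1    9.6] [ 76.2 111.2] [ 1.    -0.004]
```

View pics/top4.png

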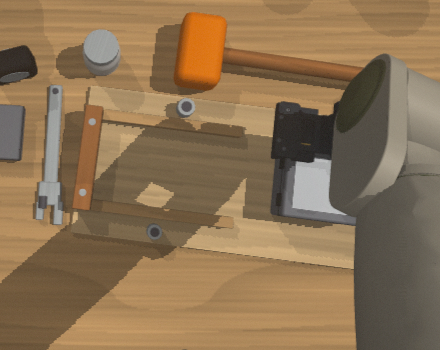

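The box is now square with y≈-0.5 and sits clear on the board. The gripper is at about (300,130) in the crop. I'll go behind it again.

{"method": "arm_command", "body": {"commands": [-2,0,0,0,0,0,6,0,-4.5,0,0,0,0,6,0,-4.5,0,0,-0.17,0,6,0,0,0,0,-0.175,0,6,0,0,0,0,-0.175,0,6,0,0,0,0,-0.175,0,6,0,0,0,0,-0.175,0,6,0,0,0,0,-0.175,0,6,0,0,0,0,-0.175,0,6,0,0,0,0,-0.175,0,6,0,0,0,0,-0.175,0,6,5,0,-4,0,0,0,6]}}

```text
time_s: 11.55
tcp_pos: [526.9, -178.6, 124.6]
ee_rot: [-0.471, 0.529, -0.527, 0.47]
force: [0.8, -0.6, -0.5]
finger_gap: 60.1
```

{"method": "arm_command", "body": {"commands": [4.5,0,-4,0,0,0,6,0,0,0,0,0,0,6,0,0,0,0,0,0,6]}}

```text
time_s: 11.92
tcp_pos: [481.9, -219.5, 125.3]
ee_rot: [-0.469, 0.53, -0.529, 0.469]
force: [-0.8, 0.6, 0.1]
finger_gap: 60.1
```

Run:
```python
from h import *
p=box();go(-195,0,36,np.pi/2)
```

```text
box dock [-108.8   -0.9] size [ 96.1 110.9] yaw -0.0
t 11.975 dock [-2.017e+02  1.000e-01] z 125.4 F dock 0.4 -0.1 Fz -0.1 gap 59.66179468935565
R [[-0.12, -0.0, 0.99], [-0.99, 0.0, -0.12], [-0.0, -1.0, -0.0]] q6 -0.53 
turn [ 0.001 -0.003 -0.001] shift after turn cm [-0.67  8.94  0.01] toolaxes in dock x,y: [-1.0, -0.0] [0.0, -1.0]
```

{"method": "arm_command", "body": {"commands": [0,3,0,0,-0.003,0,6,0,3,0,0,0,0,6,0,3,0,0,0,0,6,-1,0,0,0,0,0,6,-0.8,0,0,0,0,0,6,-0.6,0,0,0,0,0,6,-0.6,0,0,0,0,0,6,-0.8,0,0,0,0,0,6,-0.8,0,0,0,0,0,6,-0.8,0,0,0,0,0,6,-0.8,0,0,0,0,0,6,-0.4,0,0,0,0,0,6]}}

```text
time_s: 13.48
tcp_pos: [490.4, -155.2, 36.7]
ee_rot: [0.47, -0.528, 0.53, -0.47]
force: [-0.9, -6.0, 3.6]
finger_gap: 60.0
```

```bash
cat >> h.py <<'E'
def front():
    "box y and yaw from the front part of the lid, free of the gripper"
    for n in("top","side"):
        p,d=eyes.camera(n);W=cloud(d,n);D=W[...,:2]-O;X=D@ex;Y=D@ey
        s=monitor.observe();xt=dk(s["tcp_pos"])[0]
        m=(abs(W[...,2]-69)<7)&(abs(Y)<75)&(X>xt+13)&(X<xt+160)
        if m.sum()<300:print(n,"few");continue
        x,y=X[m],Y[m];xf=np.percentile(x,99.7)
        b=np.arange(x.min()+4,xf-4,3);g=[(c,y[abs(x-c)<1.5]) for c in b];g=[(c,v) for c,v in g if len(v)>8]
        c=np.array([i[0] for i in g]);lo=np.array([v.min() for _,v in g]);hi=np.array([v.max() for _,v in g])
        k=(hi-lo)>93
        if k.sum()>4:
            f=np.polyfit(c[k],(lo+hi)[k]/2,1);print(n,"mid y at centre",np.polyval(f,xf-55).round(1),"yaw",f[0].round(3),"n",k.sum(),end=" ")
        fl,fh=np.polyfit(c,lo,1),np.polyfit(c,hi,1)
        print(n,"front x",xf.round(1),"lo/hi at front",np.median(lo[-8:]).round(1),np.median(hi[-8:]).round(1),"n",len(c))
    return p
E
python3 - <<'E'
from h import *
front();go(83,0,36,np.pi/2)
E
```

```text
top mid y at centre -0.9 yaw -0.002 n 33 top front x -16.4 lo/hi at front -48.2 46.4 n 34
side front x -16.2 lo/hi at front -48.1 -26.7 n 24
t 13.575 dock [-136.7   -0.3] z 36.4 F dock -2.8 -1.4 Fz 1.7 gap 59.79086036783177
R [[-0.12, 0.0, 0.99], [-0.99, -0.0, -0.12], [0.0, -1.0, 0.0]] q6 -0.42 
turn [-0.002 -0.001  0.001] shift after turn cm [-21.97   0.04  -0.03] toolaxes in dock x,y: [-1.0, -0.0] [0.0, -1.0]
```

Straight and centred. I'll continue into the lane.

{"method": "arm_command", "body": {"commands": [-0.5,0,0,0,0,0,6,-0.8,0,0,0,0,0,6,-0.8,0,0,0,0,0,6,-0.8,0,0,0,0,0,6,-0.8,0,0,0,0,0,6,-0.8,0,0,0,0,0,6,-0.8,0,0,0,0,0,6,-0.8,0,0,0,0,0,6,-0.7,0,0,0,0,0,6,-0.4,0,0,0,0,0,6]}}

```text
time_s: 14.82
tcp_pos: [498.6, -83.6, 36.4]
ee_rot: [0.47, -0.528, 0.529, -0.47]
force: [-1.0, -6.4, 5.2]
finger_gap: 60.2
```

Run:
```python
from h import *
front();go(85,0,36,np.pi/2)
```

```text
top mid y at centre -0.8 yaw -0.004 n 31 top front x 55.3 lo/hi at front -48.5 46.3 n 33
side front x 55.2 lo/hi at front -48.0 -27.1 n 21
t 14.925 dock [-64.6  -0.1] z 36.1 F dock -2.9 -1.7 Fz 1.3 gap 60.10399884329304
R [[-0.12, 0.0, 0.99], [-0.99, -0.0, -0.12], [0.0, -1.0, 0.0]] q6 -0.28 
turn [-0.001 -0.001  0.   ] shift after turn cm [-1.496e+01  1.000e-02 -1.000e-02] toolaxes in dock x,y: [-1.0, -0.0] [0.0, -1.0]
```

{"method": "arm_command", "body": {"commands": [-0.5,0,0,0,0,0,6,-0.8,0,0,0,0,0,6,-0.8,0,0,0,0,0,6,-0.8,0,0,0,0,0,6,-0.8,0,0,0,0,0,6,-0.8,0,0,0,0,0,6,-0.8,0,0,0,0,0,6,-0.8,0,0,0,0,0,6,-0.8,0,0,0,0,0,6,-0.8,0,0,0,0,0,6,-0.7,0,0,0,0,0,6,-0.4,0,0,0,0,0,6]}}

```text
time_s: 16.42
tcp_pos: [508.7, 4.0, 36.1]
ee_rot: [0.47, -0.528, 0.529, -0.47]
force: [-1.4, -7.4, 5.7]
finger_gap: 60.1
```

Run:
```python
from h import *
front();go(85,0,36,np.pi/2)
```

```text
top mid y at centre -0.7 yaw 0.001 n 27 top front x 143.3 lo/hi at front -48.0 46.7 n 27
side front x 144.2 lo/hi at front -47.9 -26.4 n 19
t 16.525 dock [23.5  0.2] z 35.8 F dock -1.9 -0.1 Fz 1.1 gap 60.14611437680236
R [[-0.12, 0.0, 0.99], [-0.99, 0.0, -0.12], [-0.0, -1.0, 0.0]] q6 -0.1 
turn [-0.    -0.001 -0.   ] shift after turn cm [-6.15 -0.02  0.02] toolaxes in dock x,y: [-1.0, -0.0] [0.0, -1.0]
```

{"method": "arm_command", "body": {"commands": [-0.5,0,0,0,0,0,6,-0.8,0,0,0,0,0,6,-0.8,0,0,0,0,0,6,-0.8,0,0,0,0,0,6,-0.8,0,0,0,0,0,6,-0.7,0,0,0,0,0,6,-0.5,0,0,0,0,0,6,-0.3,0,0,0,0,0,6,-0.3,0,0,0,0,0,6,-0.2,0,0,0,0,0,6]}}

```text
time_s: 17.77
tcp_pos: [515.1, 60.5, 35.8]
ee_rot: [0.47, -0.529, 0.529, -0.469]
force: [-1.2, -6.2, 4.3]
finger_gap: 60.1
```

Run:
```python
from h import *
front();go(85,0,36,np.pi/2)
```

```text
top mid y at centre -0.7 yaw -0.001 n 19 top front x 200.2 lo/hi at front -48.1 46.6 n 22
side front x 199.9 lo/hi at front -46.7 -20.8 n 13
t 17.875 dock [80.2  0.3] z 35.8 F dock -4.4 0.1 Fz 2.7 gap 60.186566678934035
R [[-0.12, -0.0, 0.99], [-0.99, -0.0, -0.12], [0.0, -1.0, -0.0]] q6 0.01 
turn [ 0.    -0.001  0.   ] shift after turn cm [-0.48 -0.02  0.03] toolaxes in dock x,y: [-1.0, -0.0] [0.0, -1.0]
```

About 5 mm remain. I'll creep in and watch the force.

{"method": "arm_command", "body": {"commands": [-0.15,0,0,0,0,0,6,-0.15,0,0,0,0,0,6,-0.1,0,0,0,0,0,6,0,0,0,0,0,0,6]}}

```text
time_s: 18.38
tcp_pos: [515.6, 64.5, 35.8]
ee_rot: [0.47, -0.529, 0.529, -0.469]
force: [0.4, -5.2, 4.8]
finger_gap: 60.1
```

{"method": "arm_command", "body": {"commands": [-0.1,0,0,0,0,0,6,0,0,0,0,0,0,6]}}

```text
time_s: 18.62
tcp_pos: [515.7, 64.6, 35.8]
ee_rot: [0.47, -0.528, 0.529, -0.469]
force: [-2.2, -13.0, 4.5]
finger_gap: 59.9
```

Run:
```python
from h import *
front();go(85,0,36,np.pi/2)
```

```text
top mid y at centre -0.7 yaw 0.001 n 18 top front x 204.1 lo/hi at front -47.8 46.7 n 21
side front x 204.6 lo/hi at front -47.4 -22.0 n 15
t 18.725 dock [84.1  0.1] z 35.8 F dock -12.7 0.6 Fz 5.6 gap 59.85295874511449
R [[-0.12, -0.0, 0.99], [-0.99, -0.0, -0.12], [0.0, -1.0, -0.0]] q6 0.02 
turn [ 0.    -0.     0.002] shift after turn cm [-0.09 -0.02  0.01] toolaxes in dock x,y: [-1.0, -0.0] [0.0, -1.0]
```

The force rose from 5 to 13 N with no motion, so the box is against the stop. I'll back off and lift.

{"method": "arm_command", "body": {"commands": [0.5,0,0,0,0,0,6,1.5,0,0,0,0,0,6,2,0,0,0,0,0,6,1,-4,0,0,0,0,6,3,-4,0,0,0,0,6,5,-4,0,0,0,0,6,5,0,0,0,0,0,6,5,0,0,0,0,0,6,0,0,0,0,0,0,6,0,0,0,0,0,0,6]}}

```text
time_s: 19.98
tcp_pos: [488.5, -161.1, 154.5]
ee_rot: [-0.469, 0.529, -0.528, 0.47]
force: [0.5, 0.4, 0.9]
finger_gap: 60.0
```

Run:
```python
from h import *
p=box();go(85,0,36,np.pi/2);cv2.imwrite("pics/top9.png",p[...,::-1])
```

```text
box dock [115.3  -1.7] size [49.  98.4] yaw -1.461
t 20.025 dock [-142.7    0.6] z 154.5 F dock 0.0 -0.3 Fz 0.3 gap 60.15057533104324
R [[-0.12, -0.0, 0.99], [-0.99, 0.0, -0.12], [-0.0, -1.0, -0.0]] q6 -0.43 
turn [ 0.001 -0.    -0.001] shift after turn cm [-22.77  11.85   0.06] toolaxes in dock x,y: [-1.0, -0.0] [0.0, -1.0]
```

View pics/top9.png

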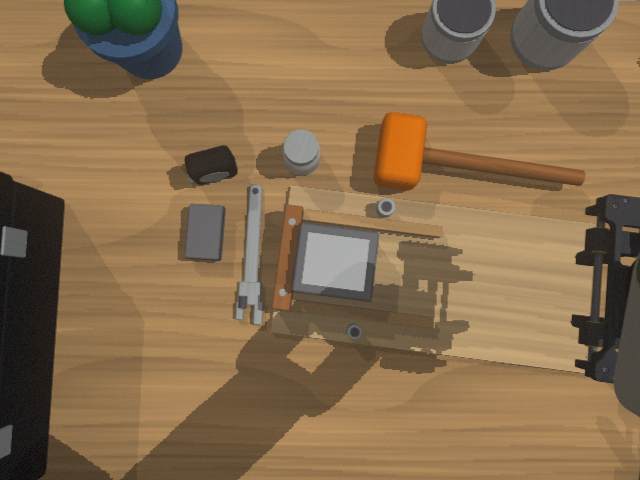

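The box sits against the stop at about (337,262) and the tools are where they were. The odd box fit comes from my world y<120 crop in the mask, so I'll re-measure without it and then hand in.

Run:
```python
from h import *
from station import sign_off
p,d=eyes.camera("top");W=cloud(d,"top");D=W[...,:2]-O;X,Y=D@ex,D@ey
m=(abs(W[...,2]-69)<8)&(abs(Y)<60)&(X>60)&(X<215)
c,s,e=rect(W[m][:,:2]);e=e if e@ex>0 else -e
print(dk(c),s,np.arctan2(e@ey,e@ex),np.median(W[m][:,2]))
if abs(dk(c)[0]-150)<4 and abs(dk(c)[1])<6: print(sign_off())
```

```text
[149.64342223  -0.90757853] [96.27241516113281, 110.73091125488281] -0.00048232312895591723 67.72671323131256
the job is handed in; nothing more can be done
None
```

The parts box is home against the end stop and the job is handed in, at about 20 s of the 64 s allowed. I squared and centred it on the bare board with side and rear pushes of the two fingertips. Then I slid it down the lane with the fingertips about 9 mm above the rail tops, backed off and lifted clear.

**Last checks:**
- **Position:** the top camera puts the box at x = 149.6 mm, y = -0.9 mm in the dock frame, with yaw about 0. The fitted lid size is 96.3 x 110.7 mm, as it should be.
- **Contact with the stop:** the push force rose from 5 N to 13 N with no further motion.
- **Surroundings:** the picture after I withdrew shows the tools and other things where they started. I saw no sign of rail contact; the box kept about 9 mm a side in the lane.

**Checks that disagreed:**
- **Box fit after withdrawing:** it was wrong because my search mask cut off part of the box. I re-measured with a corrected mask, giving the figures above.
- **First rear push:** it let the box drift to y = -8 mm on the bare board. I corrected that from the side before it entered the lane.

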